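# Push the queue of sample tins to the end stop

## Robot

A 6-joint arm with a two-finger parallel gripper is mounted at the origin on a cart in front of the work surface, level with it; the furniture and walls round the work are solid. World frame = base frame: x ahead of the robot, y to its left, z up, the work surface at z = 0. Lengths are in mm, angles in rad, forces in N, time in s.
With the tool pointing down it reaches from about 400 to 925 mm from the base axis. Payload 12.5 kg.
Tool frame: the origin (TCP) lies midway between the tips of the shut fingers; the grasp point (between the pads) lies 19 mm behind it; z points along the fingers, y is the direction in which the jaws open and shut (so a half turn about z gives the same grasp; the last joint's range is limited). The gripper opens to 95 mm and grips with 3 to 60 N. Pads are 20 mm wide; open, the fingers measure 119 mm over their backs; the gripper's body (75 mm by 180 mm) begins 59 mm behind the grasp point.
Start: joints at [-1.212, 0.491, 1.559, -0, 1.092, -0.106], TCP at [280.178, -558.705, 183.061] pointing down, gripper open.
Joint ranges: [-3.1, 3.1], [-0.84, 2.19], [0.05, 2.79], [-1.13, 4.28], [0.06, 2.93], [-2.69, 2.69]. Speed limits (rad/s): [2.22, 2.22, 2.79, 3.14, 3.14, 3.14].

## Interface

Orientations are given as [roll, pitch, yaw] about the fixed x, y, z axes, in that order (R = Rz(yaw) Ry(pitch) Rx(roll)).
In Python, from cell import env gives the robot as it stands.
- The arm moves only by the tool arm_command, never from a script. Its argument "steps" is a list of rows, each an object of numbers: "dx", "dy", "dz": the shift along the tool's x, y, z as a fraction of full scale; "rx", "ry", "rz": the turn, a rotation vector about the tool's x, y, z as a fraction of full scale; "claw": the gripper command: -1 is fully open, 1 is shut, values between are in proportion. In form: [{"dx": .., "dy": .., "dz": .., "rx": .., "ry": .., "rz": .., "claw": ..}, ...]. A call has 1 to 10 rows; each row shifts and turns the pose as measured when the row begins, along the tool's axes as they then stand; what a row does not reach is not made up. Full scale, the value 1, is 0.8 m for a shift and 90 degrees for a turn. A row lasts 1/8 s, in which the tool goes at most 62.5 mm and 10.7 degrees, less where a joint would pass 70% of its speed; a pose out of reach is approached as far as the arm can. A call with a number of a shift or a turn outside -1 to 1 is refused whole. A call with a gripper value outside its range is refused whole. The fingers move at their own pace and stop on an object; the grip force is fixed at half the most. Time passes only in rows, so rows that do not move let the fingers close. It gives the time, the measured TCP pose, the force and the opening at its end, in the units of the state.
- env.state(): the state, without advancing time (a new reading comes with each control period).
- env.read_camera(name): name is "scene" or "top" or "wrist"; returns (picture, depth): 420x560x3 uint8, red, green, blue; 420x560 float32, mm along the optical axis (not along the pixel's ray), 0 where there is no reading.
- env.get_calibration(name): a dict with "vfov" (degrees; the focal length in pixels is half the picture's height over the tangent of half this angle, whatever the lens; pixels are square), "cx", "cy" (the principal point, pixels), "k1" (the pictures are not rectified: a ray, as slopes to the right and down, at radius r is drawn at 1 + k1 r^2 times it, then the intrinsics apply), "xyz" and "attitude" of the camera in the world. Camera axes: x right, y up, looking along -z (the intrinsics and any distortion apply to the point x, -y, -z); pixel columns grow to the right and rows downward; lengths in mm; the calibration is good to about 2 mm. A picture is of the moment at which its call begins: read the wrist's pose just before it. get_calibration takes no time and is no camera call; for the wrist camera it gives the pose at the moment of the call.
- env.job_done(): hands the job in, once; it reports no verdict.
The state is a dict: "t": time; "joints": joint angles; "qvel": joint speeds; "tau": joint torques, N m; "eef_pos": TCP position; "tcp_rot": TCP orientation; "ft_force": force on the tool from outside, world axes, zero at the start; "moment": the same for the moment, N m; "opening": opening from 0.0 (shut) to 1.0 (fully open).
Only numpy, scipy, OpenCV 4.12 (cv2) and the standard library are available. Lean on these libraries where they do the work, as an engineer would, in place of code of your own. Each camera call takes 0.05 s, during which the arm holds its last target.

## Task

Queue the sample tins for inspection with the fingertips: push the narrow tin out of the short side chute into the long channel behind the row of three, then push it from behind along the channel so that all four slide as one train until the first stands against the end stop and no gaps are left. Of the tins touch only the narrow one, keep every tin standing on the board (none lifted or tipped), and leave the cup and the brass weight where they are; finish clear of everything.

Things in the scene. Friction and masses are not known exactly. Their poses are not given: they have to be found in the camera images.
- track: Fixed plywood board 10 mm thick (x -130 to +55, y -225 to +225 mm), yaw within 0.2 rad; origin at its underside on the channel's centre line. The channel runs along its y axis at x = 0, 73 mm wide inside, from its open end y = -210 to the stop at y = +200, between aluminium rails 6 mm thick, tops at z = 28 mm. Its x axis points away from the robot.
- stop_face (a point): Foot of the end stop's face, on the channel's centre line and floor (track x 0, y +200, z 10 mm). The stop is an aluminium block 92 mm wide, its top at z = 62 mm.
- chute_mouth (a point): Where the side chute's axis meets the channel's centre line, on the floor (track x 0, y -138, z 10 mm). The chute runs along the track's x axis, 68 mm wide inside, from its open end at x = -124 (towards the robot) through a gap in the near rail into the channel; its rails are as low as the channel's.
- sample_tin_a: Round grey sample tin with slip lid, 70 mm across the lid (body 68), 48 mm high, 0.12 kg; origin at the centre of its underside. One of the row of three standing in the channel, touching one another, in any order. Pushing all four along takes about 2 to 6 N.
- sample_tin_b: Round grey sample tin with slip lid, 70 mm across the lid (body 68), 48 mm high, 0.15 kg; origin at the centre of its underside. One of the row of three standing in the channel, touching one another, in any order. Pushing all four along takes about 2 to 6 N.
- sample_tin_c: Round grey sample tin with slip lid, 69 mm across the lid (body 67), 42 mm high, 0.09 kg; origin at the centre of its underside. One of the row of three standing in the channel, touching one another, in any order. Pushing all four along takes about 2 to 6 N.
- sample_tin_d: The narrow tin: round grey sample tin with slip lid, 62 mm across the lid (the lid is its top 14 mm, the body 60), 54 mm high, 0.11 kg; origin at the centre of its underside. Starts in the side chute, 74 to 92 mm from the channel's centre line; ends last of the row: with all tins touching and the first at the stop its centre is about 240 mm from the stop's face.
- cup_defects: Small white cup, 67 mm across, 36 mm high, standing loose on the board's near side, left of the chute; origin at the centre of its underside. Leave it.
- weight_200: Brass check weight with a knob, 32 mm across, 34 mm high, standing loose on the board's near side, left of the cup; origin at the centre of its underside. Leave it.

How it is judged (in metres and radians):
On the way, in this order (a step that is already met when the one before it is completed fails the run):
1. the narrow tin stands in the channel behind the row (x of sample_tin_d in the frame of track between -0.012 and 0.012 m and y of sample_tin_d in the frame of track between -0.18 and -0.055 m), for 0.1 s.
2. all four tins stand in the channel, touching, the first against the stop (x of sample_tin_d in the frame of track between -0.01 and 0.01 m and y of sample_tin_d in the frame of track between -0.047 and -0.02 m and x of sample_tin_a in the frame of track between -0.008 and 0.008 m and x of sample_tin_b in the frame of track between -0.008 and 0.008 m and x of sample_tin_c in the frame of track between -0.008 and 0.008 m and y of each of sample_tin_a, sample_tin_b, sample_tin_c in the frame of track above 0 m), for 0.2 s.
At the end, for the whole second after the job is handed in: All four tins stand at rest, upright on the board in the channel (within 8 mm of its centre line, the narrow one within 10 mm), the narrow tin last, and its centre no more than 247 mm from the stop's face, which leaves less than about 7 mm for all gaps together (all of step 2 and height (world z) of each of sample_tin_a, sample_tin_b, sample_tin_c, sample_tin_d below 0.014 m and angle between each of sample_tin_a, sample_tin_b, sample_tin_c, sample_tin_d's own z axis and vertical below 0.08 rad and linear speed of each of sample_tin_a, sample_tin_b, sample_tin_c, sample_tin_d below 0.01 m/s); the robot touches nothing.
It fails at once if a tin is lifted off the board (height (world z) of any of sample_tin_a, sample_tin_b, sample_tin_c, sample_tin_d above 0.022 m).
It fails at once if a tin is tipped (angle between any of sample_tin_a, sample_tin_b, sample_tin_c, sample_tin_d's own z axis and vertical above 0.25 rad).
It fails at once if the robot touches one of the three tins in front (contact force between any of the fingers, the arm and sample_tin_a above 1 N or contact force between any of the fingers, the arm and sample_tin_b above 1 N or contact force between any of the fingers, the arm and sample_tin_c above 1 N).
It fails at once if the cup or the brass weight is shifted (distance of any of cup_defects, weight_200 from where it was at the start of the episode above 0.015 m).
It also fails if it takes over 48 s, if anything falls off the work surface, if the arm or the gripper's body presses on something with over 40 N, if the wrist force passes 120 N, or if a joint passes its speed limit or range.

## Working session

There is one attempt and no reset: what is moved stays moved. The work goes in short steps, Python scripts to look and compute and a tool call to move; the robot and the scene stay as the last step left them, time stands still between calls to the robot, and variables do not carry over. Pictures are saved under pics/ and viewed, and the job is handed in when it is done.

Besides the shell and the picture viewer there is one more tool, called after ">>>" as name(argument=value, ...) on one line, values as JSON. arm_command: Moves the arm, as the interface text tells. Its arguments: {"type":"object","properties":{"steps":{"type":"array","items":{"type":"object","properties":{"dx":{"type":"number"},"dy":{"type":"number"},"dz":{"type":"number"},"rx":{"type":"number"},"ry":{"type":"number"},"rz":{"type":"number"},"claw":{"type":"number"}}}}},"required":["steps"]}

```bash
ls; mkdir -p pics
python3 - <<'E'
from cell import env
import cv2
s=env.state();print(s)
for n in("scene","top"):
    p,d=env.read_camera(n);cv2.imwrite(f"pics/{n}0.png",p[:,:,::-1]);print(n,env.get_calibration(n))
    import numpy as np;np.save(f"{n}0.npy",d);np.save(f"{n}0p.npy",p)
E
```

```text
pics
{'t': 0.0, 'joints': array([-1.21160125e+00,  4.91579479e-01,  1.55946304e+00, -8.59677554e-06,
        1.09166800e+00, -1.05629992e-01]), 'qvel': array([0.0015068 , 0.00020616, 0.00070978, 0.0018106 , 0.00141067,
       0.00141725]), 'tau': array([-7.49904825e-05, -6.12643576e+01, -2.58180696e+01,  6.92777149e-02,
        4.81838908e-02, -9.21571291e-05]), 'eef_pos': array([ 280.07001472, -558.42581258,  182.44470387]), 'tcp_rot': array([-3.14048021e+00, -1.10279658e-04,  4.64828970e-01]), 'ft_force': array([-0.3860504 ,  0.21947355, -0.14672982]), 'moment': array([-0.04746382,  0.04152008, -0.03956356]), 'opening': 0.996420091829471}
scene {'vfov': 44.40407037912564, 'cx': 281.6504262738199, 'cy': 206.01080766563962, 'k1': -0.07623348852901335, 'xyz': array([ 80.73194546, 582.25102598, 600.73231451]), 'attitude': array([ 0.89933667, -0.01762004, -2.25542355])}
top {'vfov': 51.15212578621534, 'cx': 278.30062853990586, 'cy': 202.5912823165861, 'k1': -0.08768859446109363, 'xyz': array([440.14377637, 113.58819325, 870.55349979]), 'attitude': array([ 2.00448902e-01,  8.45503403e-04, -1.53144530e+00])}
```

View pics/top0.png

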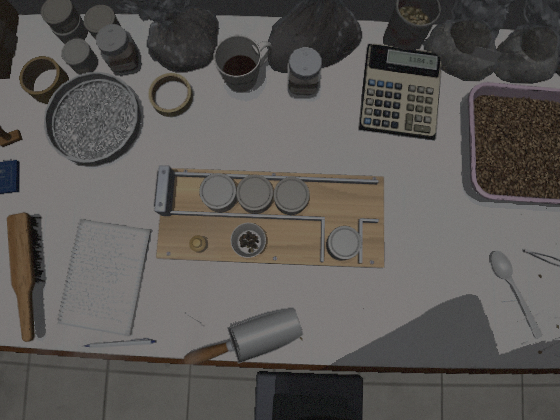

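View pics/scene0.png

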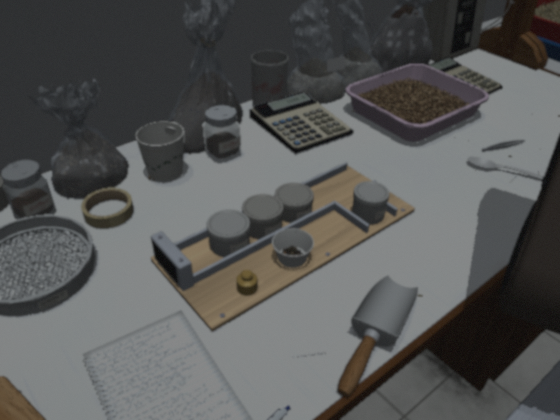

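The top view shows the board at about (158-385, 168-267), with the stop at left (163,190). The three tins are at (217,192), (255,194) and (291,195), and the narrow tin is at (344,242) in the chute. The cup is at (249,240) and the weight at (198,243).

```bash
cat > h.py <<'E'
import numpy as np,cv2
from scipy.spatial.transform import Rotation as R
def K(c):
    f=210/np.tan(np.radians(c['vfov'])/2)
    return f
def plane(c,px,z):
    px=np.atleast_2d(np.asarray(px,float));f=K(c)
    u=(px-[c['cx'],c['cy']])/f
    r=u.copy()
    for _ in range(20): r=u/(1+c['k1']*(r**2).sum(1,keepdims=True))
    d=np.c_[r[:,0],-r[:,1],-np.ones(len(r))]
    d=R.from_euler('xyz',c['attitude']).apply(d)
    t=(z-c['xyz'][2])/d[:,2]
    return (c['xyz']+d*t[:,None])[:,:2]
def proj(c,P):
    P=np.atleast_2d(P);q=R.from_euler('xyz',c['attitude']).inv().apply(P-c['xyz'])
    s=np.c_[q[:,0],-q[:,1]]/-q[:,2:3]
    s=s*(1+c['k1']*(s**2).sum(1,keepdims=True))
    return s*K(c)+[c['cx'],c['cy']]
E
python3 - <<'E'
from h import *
from cell import env
p=np.load('top0p.npy')[:,:,::-1]
crop=p[155:280,145:400]
g=cv2.convertScaleAbs(crop,alpha=1.6,beta=0)
cv2.imwrite('pics/crop.png',cv2.resize(g,None,fx=3.1,fy=3.1,interpolation=cv2.INTER_CUBIC))
c=env.get_calibration('top')
h=cv2.cvtColor(np.ascontiguousarray(p),cv2.COLOR_BGR2HSV)
m=cv2.inRange(h,(8,60,60),(25,255,255));m[:150]=0;m[285:]=0;m[:,:140]=0;m[:,400:]=0
m=cv2.morphologyEx(m,cv2.MORPH_OPEN,np.ones((3,3)))
pts=np.argwhere(m)[:,::-1]
hull=cv2.convexHull(pts.astype(np.int32));
W=plane(c,hull[:,0],10).astype(np.float32)
r=cv2.minAreaRect(W);print(r,cv2.boxPoints(r));cv2.imwrite('pics/mask.png',m)
gg=cv2.cvtColor(np.ascontiguousarray(p),cv2.COLOR_BGR2GRAY)
up=cv2.resize(gg,None,fx=3,fy=3,interpolation=cv2.INTER_CUBIC)
C=cv2.HoughCircles(up,cv2.HOUGH_GRADIENT,1,60,param1=100,param2=30,minRadius=40,maxRadius=70)
for a in C[0]:
    x,y,rr=(a)/3
    if 150<x<390 and 165<y<275: print(x,y,rr,plane(c,[x-1/3,y-1/3],48))
E
```

```text
((586.0338134765625, 133.96475219726562), (447.0246887207031, 183.7584228515625), 89.90782928466797) [[493.79517  -89.39949 ]
 [677.55334  -89.695114]
 [678.27246  357.32898 ]
 [494.51428  357.62463 ]]
218.5 190.5 17.233334 [[626.99128422 237.64505802]]
254.83333 194.16667 19.800001 [[622.47828694 167.22920362]]
248.5 239.5 17.366667 [[534.66022404 174.79511925]]
291.16666 197.5 17.566668 [[618.66109543  97.25761424]]
343.83334 242.5 15.733334 [[535.92736638  -4.8252255 ]]
```

View pics/crop.png

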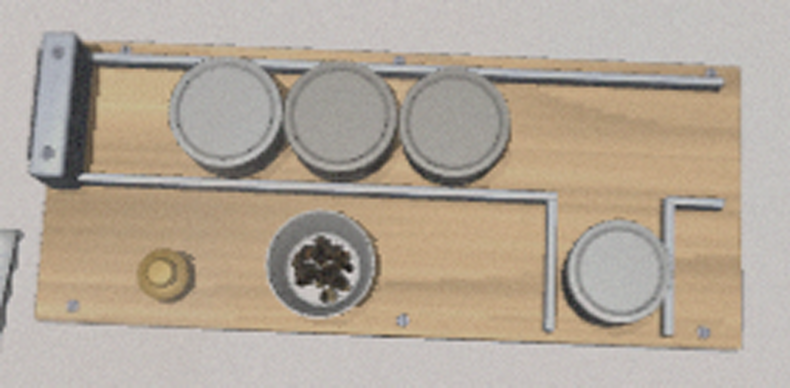

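View pics/mask.png

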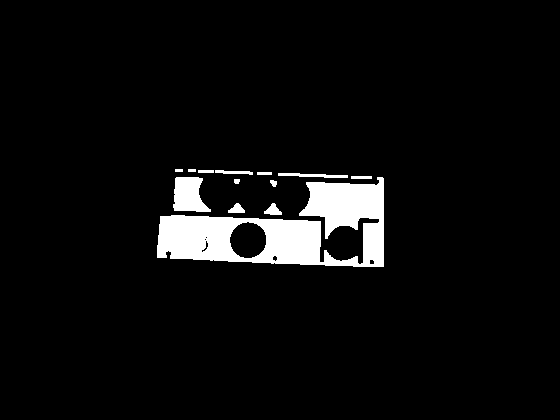

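Run:
```python
from h import *
from cell import env
c=env.get_calibration('top')
o=np.array([145,155])
def z(l,h):
    w=plane(c,[(np.array(a)+.5)/3.1-.5+o for a in l],h);print(h,np.round(w,1).tolist(), 'yaw',[round(float(np.arctan2(-(b-a)[0],(b-a)[1])),4) for a,b in zip(w,w[1:])])
z([(36,319),(741,349)],10)   # near edge
z([(741,349),(742,68)],10)
z([(742,68),(86,40)],10)
z([(722,88),(95,64)],28) # far rail top inner edge
z([(722,79),(95,54)],28) # outer
z([(545,193),(80,176)],28)
z([(555,330),(556,200)],28) # chute left rail inner edge
z([(664,335),(664,200)],28)
m=cv2.imread('pics/mask.png',0)
# near edge via mask: last wood px in each column
cols=np.r_[180:320,330:380];pts=[]
for x in cols:
    ys=np.where(m[:,x])[0]
    if len(ys): pts.append((x,ys.max()+.5))
w=plane(c,pts,10)
vx,vy,x0,y0=cv2.fitLine(w.astype(np.float32),cv2.DIST_HUBER,0,.01,.01).ravel();print('near',vx,vy,x0,y0,np.arctan(-vx/vy))
pts=[]
for x in cols:
    ys=np.where(m[:,x])[0]
    if len(ys): pts.append((x,ys.min()-.5))
w=plane(c,pts,10)
vx,vy,x0,y0=cv2.fitLine(w.astype(np.float32),cv2.DIST_HUBER,0,.01,.01).ravel();print('far',vx,vy,x0,y0,np.arctan(-vx/vy))
pts=[]
for y in range(222,262):
    xs=np.where(m[y])[0];pts.append((xs.max()+.5,y))
for y in range(185,215):
    xs=np.where(m[y])[0];pts.append((xs.max()+.5,y))
w=plane(c,pts,10)
vx,vy,x0,y0=cv2.fitLine(w.astype(np.float32),cv2.DIST_HUBER,0,.01,.01).ravel();print('right',vx,vy,x0,y0,np.arctan(vy/vx))
```

```text
10 [[495.1, 356.8], [493.9, -89.9]] yaw [3.139]
10 [[493.9, -89.9], [677.2, -91.8]] yaw [-1.5813]
10 [[677.2, -91.8], [679.4, 340.6]] yaw [-0.0051]
28 [[658.5, -74.4], [658.6, 328.6]] yaw [-0.0004]
28 [[664.4, -74.5], [665.3, 329.2]] yaw [-0.0021]
28 [[585.9, 37.8], [585.2, 331.8]] yaw [0.0025]
28 [[500.5, 29.8], [581.7, 30.8]] yaw [-1.5583]
28 [[499.8, -37.7], [584.3, -37.2]] yaw [-1.5653]
near 0.002816868 0.999996 494.58728 118.76481 -0.0028168717
far 0.0017882138 0.9999984 677.7038 125.0216 -0.0017882149
right 0.99997795 -0.0066399807 570.84424 -89.87199 -0.006640029
```

```bash
cat >> h.py <<'E'
def go(x,y,z,yaw,tilt):
    from cell import env
    s=env.state();Rc=R.from_euler('xyz',s['tcp_rot'])
    Rt=R.from_euler('xyz',[np.pi,0,yaw])*R.from_euler('y',tilt)
    d=Rc.inv().apply(np.array([x,y,z])-s['eef_pos'])
    rv=(Rc.inv()*Rt).as_rotvec()
    print('t',s['t'],'pos',s['eef_pos'].round(1),'rot',s['tcp_rot'].round(3),'F',s['ft_force'].round(1),'op',round(s['opening'],2))
    print('shift frac',(d/800).round(4),'|mm|',np.linalg.norm(d).round(1),'turn frac',(rv/(np.pi/2)).round(4))
    dw=Rt.inv().as_matrix()
    print('per 10mm worldX',(dw[:,0]/80).round(4),'Y',(dw[:,1]/80).round(4),'Z',(dw[:,2]/80).round(4))
E
python3 -c "
from h import *
go(470,-4,120,0,.15)"
```

```text
t 0.1 pos [ 280.1 -558.4  182.5] rot [-3.141 -0.     0.465] F [-0.5  0.   0.7] op 1.0
shift frac [ 0.5229 -0.513   0.0787] |mm| 589.4 turn frac [-0.0228  0.0939  0.2953]
per 10mm worldX [0.0124 0.     0.0019] Y [ 0.     -0.0125 -0.    ] Z [ 0.0019  0.     -0.0124]
```

>>> arm_command(steps=[{"dx": 0.052,"dy": -0.051,"claw": 0.4},{"dx": 0.052,"dy": -0.051,"claw": 0.4},{"dx": 0.052,"dy": -0.051,"claw": 0.4},{"dx": 0.052,"dy": -0.051,"claw": 0.4},{"dx": 0.052,"dy": -0.051,"claw": 0.4},{"dx": 0.052,"dy": -0.051,"claw": 0.4},{"dx": 0.052,"dy": -0.051,"claw": 0.4},{"dx": 0.052,"dy": -0.051,"claw": 0.4},{"dx": 0.04,"dy": -0.04,"claw": 0.4},{"claw": 0.4}])

```text
$.steps[0]: bad value
```

```bash
python3 -c "
from h import *
go(470,-4,120,0,.15)"
```

```text
t 0.1 pos [ 280.1 -558.4  182.5] rot [-3.141 -0.     0.465] F [-0.5  0.   0.7] op 1.0
shift frac [ 0.5229 -0.513   0.0787] |mm| 589.4 turn frac [-0.0228  0.0939  0.2953]
per 10mm worldX [0.0124 0.     0.0019] Y [ 0.     -0.0125 -0.    ] Z [ 0.0019  0.     -0.0124]
```

Every key is probably required in each row.

>>> arm_command(steps=[{"dx": 0.052,"dy": -0.051,"dz": 0,"rx": 0,"ry": 0,"rz": 0,"claw": 0.4},{"dx": 0.052,"dy": -0.051,"dz": 0,"rx": 0,"ry": 0,"rz": 0,"claw": 0.4},{"dx": 0.052,"dy": -0.051,"dz": 0,"rx": 0,"ry": 0,"rz": 0,"claw": 0.4},{"dx": 0.052,"dy": -0.051,"dz": 0,"rx": 0,"ry": 0,"rz": 0,"claw": 0.4},{"dx": 0.052,"dy": -0.051,"dz": 0,"rx": 0,"ry": 0,"rz": 0,"claw": 0.4},{"dx": 0.052,"dy": -0.051,"dz": 0,"rx": 0,"ry": 0,"rz": 0,"claw": 0.4},{"dx": 0.052,"dy": -0.051,"dz": 0,"rx": 0,"ry": 0,"rz": 0,"claw": 0.4},{"dx": 0.052,"dy": -0.051,"dz": 0,"rx": 0,"ry": 0,"rz": 0,"claw": 0.4},{"dx": 0.04,"dy": -0.04,"dz": 0,"rx": 0,"ry": 0,"rz": 0,"claw": 0.4},{"dx": 0,"dy": 0,"dz": 0,"rx": 0,"ry": 0,"rz": 0,"claw": 0.4}])

```text
t: 1.35
eef_pos: [449.0, -59.8, 181.0]
tcp_rot: [-3.138, -0.0, 0.463]
ft_force: [-0.2, 0.0, -0.7]
opening: 0.297
```

```bash
python3 -c "
from h import *
go(470,-4,120,0,.15)"
```

```text
t 1.35 pos [449.  -59.8 181. ] rot [-3.138 -0.     0.463] F [-0.2  0.  -0.7] op 0.3
shift frac [ 0.0546 -0.0504  0.0764] |mm| 85.3 turn frac [-0.0244  0.0943  0.2938]
per 10mm worldX [0.0124 0.     0.0019] Y [ 0.     -0.0125 -0.    ] Z [ 0.0019  0.     -0.0124]
```

>>> arm_command(steps=[{"dx": 0.052,"dy": -0.05,"dz": 0,"rx": -0.008,"ry": 0.031,"rz": 0.098,"claw": 0.4},{"dx": 0,"dy": 0,"dz": 0.036,"rx": -0.008,"ry": 0.031,"rz": 0.098,"claw": 0.4},{"dx": 0,"dy": 0,"dz": 0.036,"rx": -0.008,"ry": 0.031,"rz": 0.098,"claw": 0.4},{"dx": 0,"dy": 0,"dz": 0,"rx": 0,"ry": 0,"rz": 0,"claw": 0.4}])

```text
t: 1.85
eef_pos: [473.5, -5.6, 122.5]
tcp_rot: [-3.141, -0.152, -0.012]
ft_force: [-0.2, -0.5, 0.5]
opening: 0.3
```

```bash
python3 -c "
from h import *
go(468,-4,36,0,.15)"
```

```text
t 1.85 pos [473.5  -5.6 122.5] rot [-3.141 -0.152 -0.012] F [-0.2 -0.5  0.5] op 0.3
shift frac [-0.0232 -0.0018  0.1059] |mm| 86.7 turn frac [ 0.0009 -0.0013 -0.0074]
per 10mm worldX [0.0124 0.     0.0019] Y [ 0.     -0.0125 -0.    ] Z [ 0.0019  0.     -0.0124]
```

>>> arm_command(steps=[{"dx": -0.012,"dy": -0.002,"dz": 0.053,"rx": 0,"ry": 0,"rz": -0.007,"claw": 0.4},{"dx": -0.011,"dy": 0,"dz": 0.053,"rx": 0,"ry": 0,"rz": 0,"claw": 0.4},{"dx": 0,"dy": 0,"dz": 0,"rx": 0,"ry": 0,"rz": 0,"claw": 0.4}])

```text
t: 2.22
eef_pos: [471.0, -6.7, 37.2]
tcp_rot: [3.138, -0.154, 0.009]
ft_force: [0.4, 0.4, -0.0]
opening: 0.302
```

```bash
python3 -c "
from h import *
go(587,-4,36,0,.15)
from cell import env
for n in('scene',):
    p,d=env.read_camera(n);cv2.imwrite('pics/s1.png',p[:,:,::-1])
"
```

```text
t 2.225 pos [471.   -6.7  37.2] rot [ 3.138 -0.154  0.009] F [ 0.4  0.4 -0. ] op 0.3
shift frac [ 0.1431 -0.0021  0.0237] |mm| 116.1 turn frac [ 0.0015 -0.0027  0.0056]
per 10mm worldX [0.0124 0.     0.0019] Y [ 0.     -0.0125 -0.    ] Z [ 0.0019  0.     -0.0124]
```

View pics/s1.png

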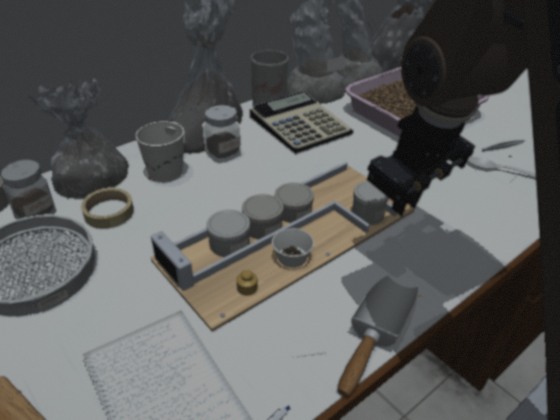

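The fingertips are behind the narrow tin, at pixel (405,200), so I can push along the chute.

>>> arm_command(steps=[{"dx": 0.01,"dy": -0.002,"dz": 0.0015,"rx": 0,"ry": 0,"rz": 0,"claw": 0.4},{"dx": 0.01,"dy": 0,"dz": 0.0015,"rx": 0,"ry": 0,"rz": 0,"claw": 0.4},{"dx": 0.01,"dy": 0,"dz": 0.0015,"rx": 0,"ry": 0,"rz": 0,"claw": 0.4},{"dx": 0.01,"dy": 0,"dz": 0.0015,"rx": 0,"ry": 0,"rz": 0,"claw": 0.4},{"dx": 0.01,"dy": 0,"dz": 0.0015,"rx": 0,"ry": 0,"rz": 0,"claw": 0.4},{"dx": 0.01,"dy": 0,"dz": 0.0015,"rx": 0,"ry": 0,"rz": 0,"claw": 0.4}])

```text
t: 3.02
eef_pos: [526.9, -5.3, 44.7]
tcp_rot: [3.136, -0.165, 0.011]
ft_force: [0.3, 0.0, -0.9]
opening: 0.301
```

```bash
python3 -c "
from h import *
go(587,-4,36,0,.15)
from cell import env
for n in('scene','top'):
    p,d=env.read_camera(n);cv2.imwrite('pics/%s2.png'%n,p[:,:,::-1])
"
```

```text
t 3.025 pos [526.9  -5.3  44.7] rot [ 3.136 -0.165  0.011] F [ 0.3  0.  -0.9] op 0.3
shift frac [ 0.0723 -0.0009  0.023 ] |mm| 60.7 turn frac [ 0.0026 -0.0093  0.007 ]
per 10mm worldX [0.0124 0.     0.0019] Y [ 0.     -0.0125 -0.    ] Z [ 0.0019  0.     -0.0124]
```

View pics/top2.png

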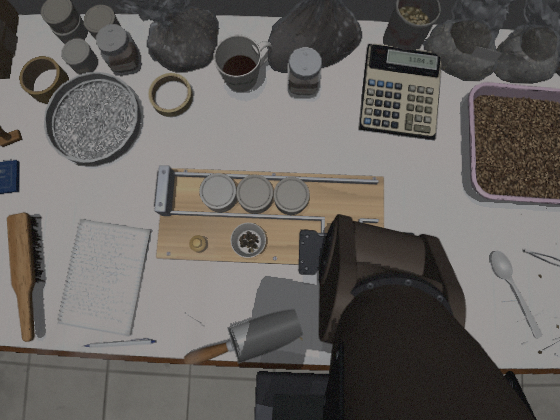

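View pics/scene2.png

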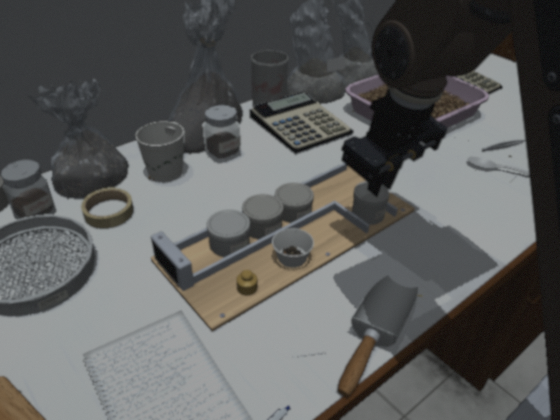

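```bash
python3 -c "
from h import *
a=cv2.imread('pics/scene0.png')[140:260,300:440];b=cv2.imread('pics/scene2.png')[140:260,300:440]
cv2.imwrite('pics/cmp2.png',cv2.convertScaleAbs(cv2.resize(np.hstack([a,b]),None,fx=2.8,fy=2.8),alpha=2))
from cell import env
p,d=env.read_camera('wrist');cv2.imwrite('pics/w2.png',p[:,:,::-1])
"
```

```text
(no output)
```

View pics/cmp2.png

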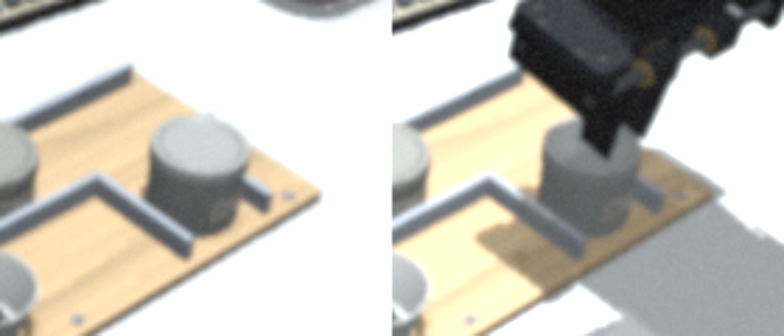

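View pics/w2.png

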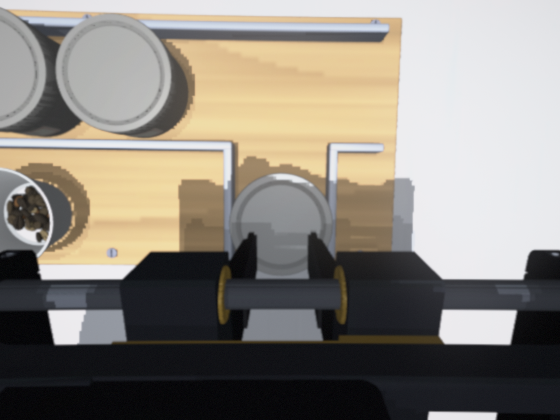

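```bash
python3 -c "
from h import *
from cell import env
c=env.get_calibration('scene')
print(proj(c,[[527,-5,44.7],[527,14,44.7],[533,10,66],[534,-2,64],[534,-2,10],[534,-2,37]]))
w=env.get_calibration('wrist');print(w, env.state()['eef_pos'])
print(proj(w,[[534,-2,64],[622,97,58],[622,97,52]]))
print(env.state()['joints'])
p,d=env.read_camera('scene')
print(d[195:215:4,355:390:3])
c=env.get_calibration('scene')
"
```

```text
[[373.60506837 201.22838544]
 [366.21934469 205.32637696]
 [366.75277135 193.14706313]
 [370.90900706 191.2558861 ]
 [367.19340295 215.03452819]
 [369.02104733 203.36157364]]
{'vfov': 66.01941555560177, 'cx': 281.9541755140082, 'cy': 205.9114313406855, 'k1': 0.02094626142153198, 'xyz': array([564.0319342 ,  -3.3800699 , 256.22604898]), 'attitude': array([-0.09293863, -0.00594355, -1.56171998])} [526.50879341  -5.30952419  44.45973251]
[[277.30058121 225.97446285]
 [109.67891202  74.66899103]
 [114.91945338  77.78592353]]
[-0.14725337  0.50245196  2.05774949  0.04945518  0.41861964  1.36922943]
[[892.96625 890.62256 894.64343 893.3836  892.5033  893.4205  893.0975
  868.44055 895.8003  896.8377  895.40936 890.65466]
 [895.9478  884.3049  884.5445  881.16974 887.0102  884.4802  883.17346
  888.1497  886.63885 887.3783  885.0592  898.0552 ]
 [907.0832  893.2063  889.0063  882.8899  882.6136  878.0522  876.68713
  877.3021  881.6643  883.00397 887.5167  932.5794 ]
 [908.106   900.2681  892.61694 888.03613 887.1411  884.7309  882.6772
  885.5901  887.2481  894.26337 902.9783  935.4038 ]
 [911.2025  905.1117  899.42633 896.85315 892.1496  893.10614 893.55743
  891.25476 895.1077  900.43274 911.86224 941.0347 ]]
```

```bash
python3 -c "
from h import *
from cell import env
c=env.get_calibration('scene')
p,d=env.read_camera('scene')
for v in range(178,198,2):
  for u in (372,375,378,381):
    a=plane(c,[u,v],0)[0];b=plane(c,[u,v],100)[0]
    # find z such that depth matches
    zs=np.linspace(0,200,401);P=np.array([[*plane(c,[u,v],z)[0],z] for z in zs])
    q=-R.from_euler('xyz',c['attitude']).inv().apply(P-c['xyz'])[:,2]
    k=np.argmin(abs(q-d[v,u]));print(u,v,d[v,u].round(0),p[v,u],P[k].round(0))
"
```

```text
372 178 764.0 [17 19 18] [474.  77. 160.]
375 178 760.0 [14 13 15] [469.  77. 163.]
378 178 836.0 [16 15 16] [505.  22. 119.]
381 178 833.0 [13 14 14] [500.  20. 121.]
372 180 766.0 [10 10 10] [474.  77. 157.]
375 180 767.0 [15 13 14] [471.  73. 156.]
378 180 840.0 [12 12 13] [505.  21. 114.]
381 180 837.0 [15 15 16] [501.  19. 116.]
372 182 766.0 [14 16 15] [472.  78. 154.]
375 182 771.0 [10 11 13] [472.  72. 152.]
378 182 846.0 [10 10 10] [507.  18. 108.]
381 182 840.0 [14 11 13] [501.  18. 112.]
372 184 771.0 [12 13 14] [473.  76. 150.]
375 184 854.0 [14 14 15] [513.  17. 100.]
378 184 0.0 [13 11 11] [424. 127. 200.]
381 184 849.0 [25 26 27] [503.  14. 104.]
372 186 862.0 [10 11 10] [518.  18.  94.]
375 186 855.0 [15 15 17] [512.  18.  98.]
378 186 850.0 [10 11 12] [506.  18. 101.]
381 186 853.0 [45 47 47] [504.  12.  99.]
372 188 862.0 [17 18 17] [516.  19.  91.]
375 188 857.0 [14 12 12] [511.  18.  94.]
378 188 849.0 [14 11 15] [503.  20.  99.]
381 188 912.0 [56 59 59] [531. -26.  62.]
372 190 868.0 [11 12 13] [518.  16.  84.]
375 190 861.0 [10 10 11] [511.  17.  89.]
378 190 856.0 [20 21 19] [505.  16.  92.]
381 190 906.0 [62 64 64] [527. -21.  62.]
372 192 873.0 [24 24 25] [519.  14.  79.]
375 192 865.0 [15 15 15] [511.  16.  84.]
378 192 861.0 [29 30 31] [507.  14.  86.]
381 192 899.0 [64 66 66] [522. -15.  64.]
372 194 876.0 [48 49 50] [519.  14.  74.]
375 194 868.0 [18 19 17] [511.  15.  80.]
378 194 867.0 [43 44 43] [507.  12.  80.]
381 194 898.0 [66 67 68] [519. -12.  62.]
372 196 892.0 [63 64 64] [525.   5.  62.]
375 196 872.0 [43 44 45] [512.  14.  74.]
378 196 893.0 [54 55 54] [519.  -4.  62.]
381 196 892.0 [63 66 66] [515.  -7.  62.]
```

The fingertips passed above the tin: scene depth puts the tips of the part-open fingers at z≈74, against a reported TCP z of 45. The tips seem to draw back when open, as a linkage gripper's would. I'll back off, shut the fingers and check where the tips are.

>>> arm_command(steps=[{"dx": -0.03,"dy": 0,"dz": -0.01,"rx": 0,"ry": 0,"rz": 0,"claw": 0.4},{"dx": -0.03,"dy": 0,"dz": -0.006,"rx": 0,"ry": 0,"rz": 0,"claw": 0.4},{"dx": -0.03,"dy": 0,"dz": -0.004,"rx": 0,"ry": 0,"rz": 0,"claw": 1},{"dx": 0,"dy": 0,"dz": 0,"rx": 0,"ry": 0,"rz": 0,"claw": 1},{"dx": 0,"dy": 0,"dz": 0,"rx": 0,"ry": 0,"rz": 0,"claw": 1},{"dx": 0,"dy": 0,"dz": 0,"rx": 0,"ry": 0,"rz": 0,"claw": 1}])

```text
t: 4.03
eef_pos: [450.9, -6.1, 48.7]
tcp_rot: [3.136, -0.164, 0.011]
ft_force: [0.4, -0.2, 0.5]
opening: 0.009
```

```bash
cat >> h.py <<'E'
def P3(c,d,u,v):
    D=float(d[v,u]);zs=np.array([0,300.]);P=np.array([[*plane(c,[u,v],z)[0],z] for z in zs])
    q=-R.from_euler('xyz',c['attitude']).inv().apply(P-c['xyz'])[:,2]
    t=(D-q[0])/(q[1]-q[0]);return P[0]+t*(P[1]-P[0])
E
python3 -c "
from h import *
go(587,-4,36,0,.15)
from cell import env
p,d=env.read_camera('scene');c=env.get_calibration('scene')
s=env.state();print('tcp px',proj(c,s['eef_pos']))
cv2.imwrite('pics/c3.png',cv2.convertScaleAbs(cv2.resize(p[140:260,300:440,::-1],None,fx=5,fy=5),alpha=2.5))
np.save('d3.npy',d)
"
```

```text
t 4.025 pos [450.9  -6.1  48.7] rot [ 3.136 -0.164  0.011] F [ 0.4 -0.2  0.5] op 0.01
shift frac [ 0.1652 -0.0011  0.0434] |mm| 136.7 turn frac [ 0.0026 -0.0092  0.0068]
per 10mm worldX [0.0124 0.     0.0019] Y [ 0.     -0.0125 -0.    ] Z [ 0.0019  0.     -0.0124]
tcp px [[407.59608068 221.04684697]]
```

View pics/c3.png

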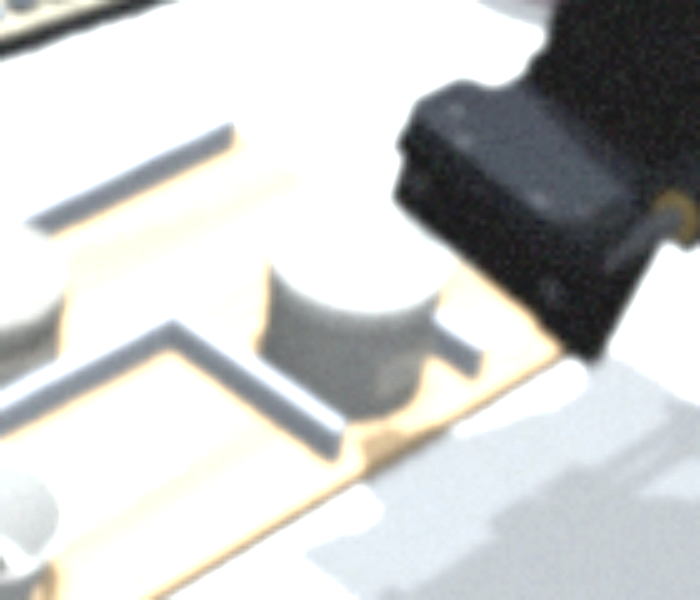

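```bash
python3 -c "
from h import *
from cell import env
c=env.get_calibration('scene');d=np.load('d3.npy')
for v in range(180,212,3): print(v,[(u,P3(c,d,u,v).round(0).astype(int).tolist()) for u in (405,411,417,420)])
p,dd=env.read_camera('wrist');cv2.imwrite('pics/w3.png',p[:,:,::-1]);np.save('w3.npy',dd)
"
```

```text
180 [(405, [412, 84, 195]), (411, [408, 76, 194]), (417, [403, 70, 194]), (420, [400, 67, 194])]
183 [(405, [410, 85, 191]), (411, [402, 84, 196]), (417, [399, 74, 193]), (420, [396, 72, 194])]
186 [(405, [410, 84, 186]), (411, [401, 84, 191]), (417, [395, 79, 193]), (420, [393, 75, 192])]
189 [(405, [410, 83, 180]), (411, [400, 84, 186]), (417, [392, 82, 190]), (420, [392, 75, 187])]
192 [(405, [413, 76, 170]), (411, [400, 82, 181]), (417, [392, 80, 184]), (420, [394, 70, 179])]
195 [(405, [411, 78, 167]), (411, [399, 82, 176]), (417, [393, 77, 177]), (420, [400, 58, 164])]
198 [(405, [411, 77, 161]), (411, [402, 77, 167]), (417, [396, 71, 168]), (420, [431, 4, 114])]
201 [(405, [411, 75, 154]), (411, [400, 78, 163]), (417, [434, 6, 108]), (420, [430, 4, 109])]
204 [(405, [514, -85, 8]), (411, [400, 76, 157]), (417, [435, 3, 100]), (420, [429, 4, 104])]
207 [(405, [506, -74, 11]), (411, [398, 77, 153]), (417, [433, 4, 95]), (420, [431, -1, 94])]
210 [(405, [499, -66, 12]), (411, [494, -78, 9]), (417, [434, 1, 87]), (420, [433, -7, 83])]
```

View pics/w3.png

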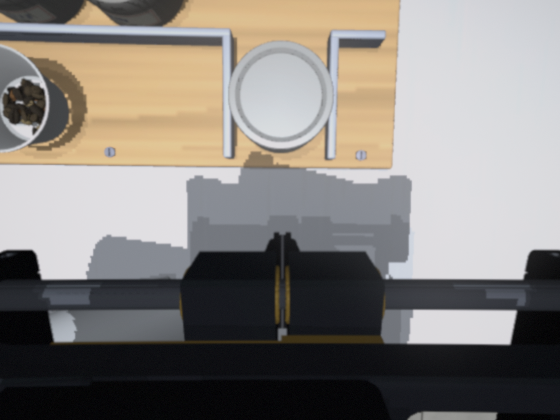

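```bash
python3 -c "
from h import *
from cell import env
c=env.get_calibration('wrist');d=np.load('w3.npy');s=env.state()
Rc=R.from_euler('xyz',s['tcp_rot'])
for b in (0,10,20,30,40,50): print(b,proj(c,s['eef_pos']+Rc.apply([10,0,-b])),proj(c,s['eef_pos']+Rc.apply([0,0,-b])))
for v in range(225,262,3): print(v,[(u,Rc.inv().apply(P3(c,d,u,v)-s['eef_pos']).round(0).astype(int).tolist()) for u in (272,277,280,283,286,292)])
"
```

```text
0 [[282.43678819 218.18557506]] [[282.44811814 232.62930062]]
10 [[282.46670795 222.84424469]] [[282.47822074 237.91455966]]
20 [[282.49964231 227.97167216]] [[282.51132094 243.72535105]]
30 [[282.53607227 233.64254495]] [[282.54789154 250.14443339]]
40 [[282.57658719 239.94835414]] [[282.58851061 257.27297131]]
50 [[282.62191726 247.00241717]] [[282.63389273 265.23597513]]
225 [(272, [-10, -8, 47]), (277, [-10, -4, 47]), (280, [-10, -2, 48]), (283, [-10, 1, 47]), (286, [-10, 3, 47]), (292, [-10, 8, 46])]
228 [(272, [-13, -8, 47]), (277, [-12, -4, 46]), (280, [-13, -2, 47]), (283, [-13, 1, 47]), (286, [-13, 3, 47]), (292, [-13, 8, 47])]
231 [(272, [-15, -8, 46]), (277, [-15, -4, 47]), (280, [-15, -2, 46]), (283, [-15, 1, 46]), (286, [-15, 3, 46]), (292, [-15, 8, 46])]
234 [(272, [-17, -8, 45]), (277, [12, -3, -37]), (280, [10, -1, -32]), (283, [11, 0, -33]), (286, [12, 2, -36]), (292, [-18, 8, 46])]
237 [(272, [-20, -8, 45]), (277, [12, -3, -41]), (280, [11, -1, -38]), (283, [11, 0, -37]), (286, [12, 2, -42]), (292, [-20, 8, 45])]
240 [(272, [13, -5, -47]), (277, [12, -3, -45]), (280
[... 326 characters left out ...]
, (292, [12, 5, -54])]
249 [(272, [12, -5, -58]), (277, [12, -3, -58]), (280, [10, -1, -53]), (283, [11, 0, -55]), (286, [12, 2, -59]), (292, [12, 5, -57])]
252 [(272, [35, -3, -116]), (277, [12, -3, -61]), (280, [11, -1, -58]), (283, [11, 0, -59]), (286, [12, 2, -62]), (292, [36, 3, -117])]
255 [(272, [35, -3, -118]), (277, [12, -3, -64]), (280, [11, -1, -61]), (283, [10, 0, -61]), (286, [12, 2, -65]), (292, [35, 2, -119])]
258 [(272, [36, -3, -121]), (277, [12, -3, -68]), (280, [11, -1, -65]), (283, [11, 0, -65]), (286, [12, 1, -69]), (292, [35, 2, -121])]
261 [(272, [36, -3, -123]), (277, [12, -3, -72]), (280, [11, -1, -69]), (283, [11, 0, -68]), (286, [12, 1, -72]), (292, [35, 2, -123])]
```

Both cameras agree: the real fingertips end about 30 mm behind the reported TCP. The tin hasn't moved. For tips at z≈38 the TCP has to go to z≈8.

>>> arm_command(steps=[{"dx": 0,"dy": 0,"dz": 0.025,"rx": 0,"ry": -0.01,"rz": 0.007,"claw": 0.4},{"dx": 0,"dy": 0,"dz": 0.025,"rx": 0,"ry": 0,"rz": 0,"claw": 0.4},{"dx": 0,"dy": 0,"dz": 0,"rx": 0,"ry": 0,"rz": 0,"claw": 0.4}])

```text
t: 4.5
eef_pos: [458.5, -6.3, 8.3]
tcp_rot: [3.137, -0.15, -0.0]
ft_force: [0.2, 0.2, 0.2]
opening: 0.259
```

```bash
python3 -c "
from h import *
go(490,-4,8,0,.15)
"
```

```text
t 4.5 pos [458.5  -6.3   8.3] rot [ 3.137 -0.15  -0.   ] F [0.2 0.2 0.2] op 0.26
shift frac [ 0.0388 -0.003   0.0062] |mm| 31.5 turn frac [ 0.0028  0.0003 -0.0002]
per 10mm worldX [0.0124 0.     0.0019] Y [ 0.     -0.0125 -0.    ] Z [ 0.0019  0.     -0.0124]
```

>>> arm_command(steps=[{"dx": 0.013,"dy": -0.003,"dz": 0.003,"rx": 0.002,"ry": 0,"rz": 0,"claw": 0.4},{"dx": 0.013,"dy": 0,"dz": 0.003,"rx": 0,"ry": 0,"rz": 0,"claw": 0.4},{"dx": 0.013,"dy": 0,"dz": 0.003,"rx": 0,"ry": 0,"rz": 0,"claw": 0.4}])

```text
t: 4.88
eef_pos: [493.1, -3.8, 7.3]
tcp_rot: [3.14, -0.151, -0.0]
ft_force: [-0.4, 0.5, 0.3]
opening: 0.298
```

```bash
python3 -c "
from h import *
go(590,-4,8,0,.15)
"
```

```text
t 4.875 pos [493.1  -3.8   7.3] rot [ 3.14  -0.151 -0.   ] F [-0.4  0.5  0.3] op 0.3
shift frac [0.1198 0.0002 0.0174] |mm| 96.9 turn frac [ 0.0008 -0.0009 -0.0002]
per 10mm worldX [0.0124 0.     0.0019] Y [ 0.     -0.0125 -0.    ] Z [ 0.0019  0.     -0.0124]
```

>>> arm_command(steps=[{"dx": 0.01,"dy": 0,"dz": 0.0018,"rx": 0,"ry": 0,"rz": 0,"claw": 0.4},{"dx": 0.01,"dy": 0,"dz": 0.0018,"rx": 0,"ry": 0,"rz": 0,"claw": 0.4},{"dx": 0.01,"dy": 0,"dz": 0.0018,"rx": 0,"ry": 0,"rz": 0,"claw": 0.4}])

```text
t: 5.25
eef_pos: [519.2, -3.8, 7.0]
tcp_rot: [3.14, -0.151, -0.0]
ft_force: [-1.9, 0.5, 1.3]
opening: 0.301
```

```bash
python3 -c "
from h import *
go(590,-4,8,0,.15)
from cell import env
p,d=env.read_camera('wrist');q,_=env.read_camera('scene')
cv2.imwrite('pics/w4.png',np.vstack([p[:300,100:460,::-1],cv2.resize(q[140:260,300:440,::-1],(360,300))]))
"
```

```text
t 5.25 pos [519.2  -3.8   7. ] rot [ 3.14  -0.151 -0.   ] F [-1.9  0.5  1.3] op 0.3
shift frac [0.0877 0.0003 0.012 ] |mm| 70.8 turn frac [ 0.0008 -0.0008 -0.    ]
per 10mm worldX [0.0124 0.     0.0019] Y [ 0.     -0.0125 -0.    ] Z [ 0.0019  0.     -0.0124]
```

View pics/w4.png

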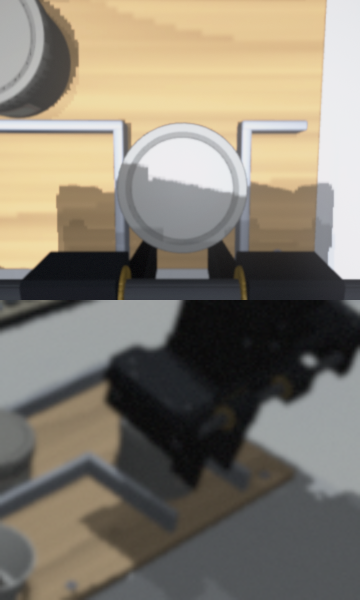

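The fingers now cradle the tin, with about 1.9 N of push and the lid centred at wrist pixel (282,187). I'll keep pushing.

>>> arm_command(steps=[{"dx": 0.011,"dy": 0,"dz": 0.0017,"rx": 0,"ry": 0,"rz": 0,"claw": 0.4},{"dx": 0.011,"dy": 0,"dz": 0.0017,"rx": 0,"ry": 0,"rz": 0,"claw": 0.4},{"dx": 0.011,"dy": 0,"dz": 0.0017,"rx": 0,"ry": 0,"rz": 0,"claw": 0.4},{"dx": 0.011,"dy": 0,"dz": 0.0017,"rx": 0,"ry": 0,"rz": 0,"claw": 0.4},{"dx": 0.011,"dy": 0,"dz": 0.0017,"rx": 0,"ry": 0,"rz": 0,"claw": 0.4},{"dx": 0.008,"dy": 0,"dz": 0.0012,"rx": 0,"ry": 0,"rz": 0,"claw": 0.4}])

```text
t: 6.1
eef_pos: [573.7, -3.9, 6.8]
tcp_rot: [3.14, -0.151, -0.0]
ft_force: [-1.2, 0.1, 1.9]
opening: 0.3
```

```bash
cat > d.py <<'E'
from h import *
from cell import env
import sys
go(590,-4,8,0,.15)
c=env.get_calibration('wrist')
p,d=env.read_camera('wrist')
g=cv2.cvtColor(p,cv2.COLOR_RGB2GRAY)
C=cv2.HoughCircles(g,cv2.HOUGH_GRADIENT,1,60,param1=100,param2=25,minRadius=50,maxRadius=85)
if C is not None:
  for a in C[0][:5]: print(a,plane(c,a[:2],64))
cv2.imwrite('pics/%s.png'%sys.argv[1],p[:,:,::-1])
E
python3 d.py w5
```

```text
t 6.1 pos [573.7  -3.9   6.8] rot [ 3.14  -0.151 -0.   ] F [-1.2  0.1  1.9] op 0.3
shift frac [0.0204 0.0002 0.0016] |mm| 16.3 turn frac [ 0.0008 -0.0009 -0.0001]
per 10mm worldX [0.0124 0.     0.0019] Y [ 0.     -0.0125 -0.    ] Z [ 0.0019  0.     -0.0124]
[ 76.5 142.5  67.7] [[627.39727268  91.98032428]]
[282.5 187.5  50.3] [[606.41064776  -3.74476505]]
```

View pics/w5.png

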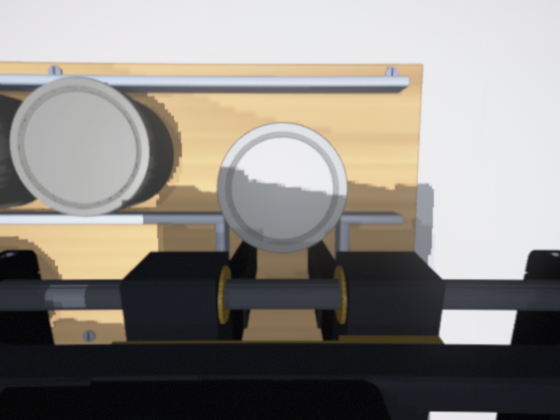

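>>> arm_command(steps=[{"dx": 0.01,"dy": 0,"dz": 0.0015,"rx": 0,"ry": 0,"rz": 0,"claw": 0.4},{"dx": 0.009,"dy": 0,"dz": 0.0013,"rx": 0,"ry": 0,"rz": 0,"claw": 0.4},{"dx": 0,"dy": 0,"dz": 0,"rx": 0,"ry": 0,"rz": 0,"claw": 0.4}])

```text
t: 6.52
eef_pos: [591.1, -4.0, 6.9]
tcp_rot: [3.14, -0.152, -0.0]
ft_force: [0.1, -0.6, -0.2]
opening: 0.303
```

```bash
python3 d.py w6; python3 -c "
from h import *
from cell import env
c=env.get_calibration('wrist')
p=cv2.imread('pics/w6.png',0)
for u in (180,370): print(u,[(v,int(p[v,u])) for v in range(90,270,3)])
"
```

```text
t 6.525 pos [591.1  -4.    6.9] rot [ 3.14  -0.152 -0.   ] F [ 0.1 -0.6 -0.2] op 0.3
shift frac [-0.0011  0.0001 -0.0016] |mm| 1.5 turn frac [ 0.0009 -0.0016 -0.0001]
per 10mm worldX [0.0124 0.     0.0019] Y [ 0.     -0.0125 -0.    ] Z [ 0.0019  0.     -0.0124]
[ 84.5 178.5  71.2] [[628.02898886  89.48268223]]
[282.5  186.5   50.35] [[624.17592463  -3.82646149]]
180 [(90, 236), (93, 194), (96, 212), (99, 213), (102, 211), (105, 209), (108, 190), (111, 214), (114, 223), (117, 184), (120, 94), (123, 168), (126, 200), (129, 203), (132, 203), (135, 202), (138, 201), (141, 202), (144, 203), (147, 204), (150, 204), (153, 203), (156, 203), (159, 195), (162, 127), (165, 128), (168, 115), (171, 109), (174, 109), (177, 109), (180, 110), (183, 112), (186, 113), (189, 113), (192, 111), (195, 110), (198, 110), (201, 116), (204, 121), (207, 124), (210, 129), (213, 137), (216, 136), (219, 126), (222, 115), (225, 111), (228, 108), (231, 104), (234, 105), (237, 105), (240, 69), (243, 76), (246, 121), (249, 118), (252, 35), (255, 18), (258, 16), (261, 16), (264, 15), (267, 18)]
370 [(90, 236), (93, 208), (96, 198), (99, 197), (102, 193), (105, 191), (108, 168), (111, 213), (114, 224), (117, 187), (120, 100), (123, 168), (126, 204), (129, 209), (132, 212), (135, 211), (138, 209), (141, 208), (144, 208), (147, 209), (150, 208), (153, 207), (156, 207), (159, 206), (162, 199), (165, 197), (168, 195), (171, 199), (174, 204), (177, 207), (180, 209), (183, 193), (186, 156), (189, 137), (192, 132), (195, 131), (198, 133), (201, 135), (204, 133), (207, 131), (210, 131), (213, 131), (216, 131), (219, 131), (222, 132), (225, 131), (228, 123), (231, 106), (234, 106), (237, 105), (240, 73), (243, 76), (246, 115), (249, 117), (252, 46), (255, 34), (258, 32), (261, 31), (264, 30), (267, 29)]
```

View pics/w6.png

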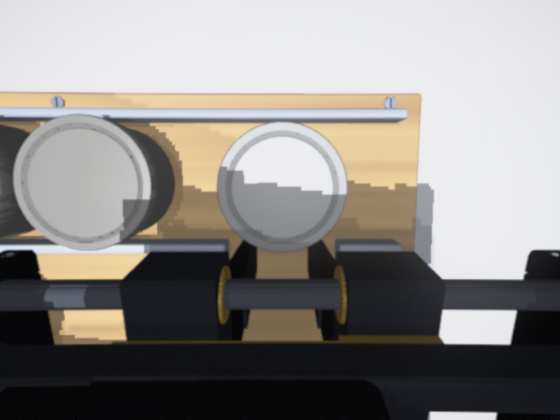

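The narrow tin stands in the channel, with its centre at wrist pixel (282,187), which is about x 624, y −4. Next: retract, lift and go round behind it.

>>> arm_command(steps=[{"dx": -0.02,"dy": 0,"dz": -0.003,"rx": 0,"ry": 0,"rz": 0,"claw": 0.4},{"dx": -0.03,"dy": 0,"dz": -0.005,"rx": 0,"ry": 0,"rz": 0,"claw": 0.4},{"dx": -0.01,"dy": 0,"dz": -0.05,"rx": 0,"ry": 0,"rz": 0,"claw": 0.4},{"dx": 0,"dy": 0,"dz": -0.06,"rx": 0,"ry": 0,"rz": 0,"claw": 0.4},{"dx": 0,"dy": 0,"dz": 0,"rx": 0,"ry": 0,"rz": 0,"claw": 0.4}])

```text
t: 7.2
eef_pos: [526.7, -3.8, 94.7]
tcp_rot: [3.14, -0.152, -0.0]
ft_force: [0.2, 1.0, -1.1]
opening: 0.299
```

```bash
python3 -c "
from h import *
go(622,-95,80,np.pi/2,.15)
"; python3 d.py w7
```

```text
t 7.2 pos [526.7  -3.8  94.7] rot [ 3.14  -0.152 -0.   ] F [ 0.2  1.  -1.1] op 0.3
shift frac [0.115  0.1139 0.0364] |mm| 132.7 turn frac [ 1.514e-01 -5.000e-04 -9.889e-01]
per 10mm worldX [0.     0.0125 0.    ] Y [ 0.0124 -0.      0.0019] Z [ 0.0019  0.     -0.0124]
t 7.2 pos [526.7  -3.8  94.7] rot [ 3.14  -0.152 -0.   ] F [ 0.2  1.  -1.1] op 0.3
shift frac [0.0617 0.     0.1191] |mm| 107.3 turn frac [ 0.001  -0.0015 -0.0002]
per 10mm worldX [0.0124 0.     0.0019] Y [ 0.     -0.0125 -0.    ] Z [ 0.0019  0.     -0.0124]
[50.5 87.5 51.2] [[626.72219492 161.75385632]]
[154.5  90.5  52.4] [[625.12259191  88.17900241]]
[265.5  93.5  56.7] [[623.16735829   8.21003759]]
[ 52.5 225.5  53.1] [[526.86371182 168.29768123]]
```

View pics/w7.png

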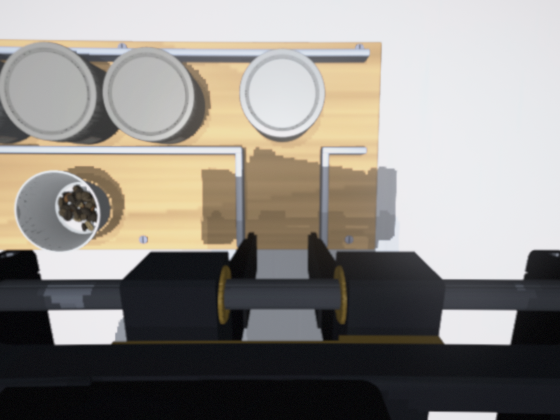

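>>> arm_command(steps=[{"dx": 0.05,"dy": 0.05,"dz": 0.008,"rx": 0,"ry": 0,"rz": 0,"claw": 0.4},{"dx": 0.05,"dy": 0.05,"dz": 0.008,"rx": 0,"ry": 0,"rz": 0,"claw": 0.4},{"dx": 0,"dy": 0,"dz": 0,"rx": 0.017,"ry": 0,"rz": -0.115,"claw": 0.4},{"dx": 0,"dy": 0,"dz": 0,"rx": 0.017,"ry": 0,"rz": -0.115,"claw": 0.4},{"dx": 0,"dy": 0,"dz": 0,"rx": 0.017,"ry": 0,"rz": -0.115,"claw": 0.4},{"dx": 0,"dy": 0,"dz": 0,"rx": 0.017,"ry": 0,"rz": -0.115,"claw": 0.4},{"dx": 0,"dy": 0,"dz": 0,"rx": 0.017,"ry": 0,"rz": -0.115,"claw": 0.4},{"dx": 0,"dy": 0,"dz": 0,"rx": 0.017,"ry": 0,"rz": -0.115,"claw": 0.4},{"dx": 0,"dy": 0,"dz": 0,"rx": 0.017,"ry": 0,"rz": -0.115,"claw": 0.4}])

```text
t: 8.38
eef_pos: [605.7, -85.7, 77.1]
tcp_rot: [-3.129, -0.148, 1.311]
ft_force: [-0.1, 0.4, 0.8]
opening: 0.298
```

```bash
python3 -c "
from h import *
go(622,-90,80,np.pi/2,.15)
"
```

```text
t 8.375 pos [605.7 -85.7  77.1] rot [-3.129 -0.148  1.311] F [-0.1  0.4  0.8] op 0.3
shift frac [ 0.0005  0.021  -0.0038] |mm| 17.1 turn frac [ 0.0162  0.0005 -0.1633]
per 10mm worldX [0.     0.0125 0.    ] Y [ 0.0124 -0.      0.0019] Z [ 0.0019  0.     -0.0124]
```

>>> arm_command(steps=[{"dx": 0,"dy": 0.01,"dz": -0.004,"rx": 0.008,"ry": 0,"rz": -0.085,"claw": 0.4},{"dx": 0,"dy": 0.01,"dz": 0,"rx": 0.008,"ry": 0,"rz": -0.08,"claw": 0.4},{"dx": 0,"dy": 0,"dz": 0,"rx": 0,"ry": 0,"rz": 0,"claw": 0.4}])

```text
t: 8.75
eef_pos: [620.5, -89.1, 74.5]
tcp_rot: [-3.136, -0.151, 1.581]
ft_force: [-0.5, -0.6, -0.5]
opening: 0.298
```

```bash
python3 d.py w8; python3 -c "
from h import *
go(622,-65,8,np.pi/2,.15)
"
```

```text
t 8.75 pos [620.5 -89.1  74.5] rot [-3.136 -0.151  1.581] F [-0.5 -0.6 -0.5] op 0.3
shift frac [ 0.093  -0.0365  0.0984] |mm| 112.2 turn frac [-0.1537  0.0021  0.9951]
per 10mm worldX [0.0124 0.     0.0019] Y [ 0.     -0.0125 -0.    ] Z [ 0.0019  0.     -0.0124]
[298.5 101.5  55.8] [[630.64706946  -2.25237321]]
t 8.8 pos [620.  -89.   74.5] rot [-3.136 -0.151  1.579] F [-0.5  0.6 -0.2] op 0.3
shift frac [0.0171 0.0032 0.0867] |mm| 70.7 turn frac [-0.0046 -0.0008  0.0053]
per 10mm worldX [0.     0.0125 0.    ] Y [ 0.0124 -0.      0.0019] Z [ 0.0019  0.     -0.0124]
```

View pics/w8.png

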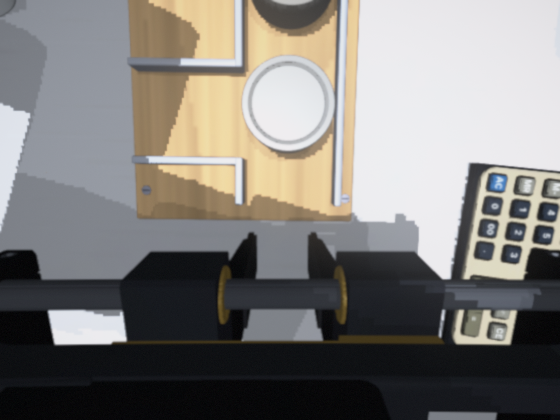

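```bash
python3 -c "
from h import *
from cell import env
c=env.get_calibration('wrist')
print(plane(c,[288.5,103],64),plane(c,[[243,195],[335,195],[241,20],[338,20]],28))
"
```

```text
[[623.68895867  -3.16626842]] [[588.49411826 -67.44046907]
 [661.94150716 -66.81708115]
 [587.80885613  64.19973442]
 [660.57438637  64.55598357]]
```

>>> arm_command(steps=[{"dx": 0.008,"dy": 0.004,"dz": 0.043,"rx": -0.004,"ry": 0,"rz": 0.005,"claw": 0.4},{"dx": 0.008,"dy": 0,"dz": 0.043,"rx": 0,"ry": 0,"rz": 0,"claw": 0.4},{"dx": 0,"dy": 0,"dz": 0,"rx": 0,"ry": 0,"rz": 0,"claw": 0.4}])

```text
t: 9.18
eef_pos: [621.6, -65.4, 5.5]
tcp_rot: [-3.139, -0.151, 1.561]
ft_force: [0.2, -0.6, -0.6]
opening: 0.297
```

```bash
python3 d.py w9; python3 -c "
from h import *
go(622.5,50,8,np.pi/2,.15)
"
```

```text
t 9.175 pos [621.6 -65.4   5.5] rot [-3.139 -0.151  1.561] F [ 0.2 -0.6 -0.6] op 0.3
shift frac [ 0.076  -0.0402  0.0085] |mm| 69.1 turn frac [-1.507e-01  8.000e-04  9.828e-01]
per 10mm worldX [0.0124 0.     0.0019] Y [ 0.     -0.0125 -0.    ] Z [ 0.0019  0.     -0.0124]
[284.5 123.5  52.6] [[623.66422173  -2.94758366]]
t 9.225 pos [622.6 -66.1   6.9] rot [-3.141 -0.151  1.562] F [ 1.2 -0.  -0.1] op 0.3
shift frac [ 0.1436 -0.0014  0.0205] |mm| 116.1 turn frac [ 0.0004 -0.0004 -0.0058]
per 10mm worldX [0.     0.0125 0.    ] Y [ 0.0124 -0.      0.0019] Z [ 0.0019  0.     -0.0124]
```

View pics/w9.png

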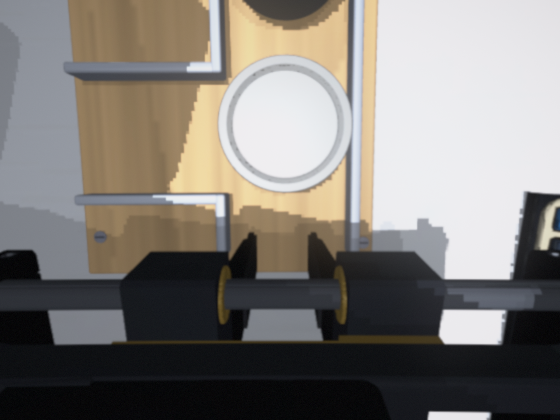

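>>> arm_command(steps=[{"dx": 0.012,"dy": 0.001,"dz": 0.0018,"rx": 0,"ry": 0,"rz": -0.006,"claw": 0.4},{"dx": 0.012,"dy": 0,"dz": 0.0018,"rx": 0,"ry": 0,"rz": 0,"claw": 0.4},{"dx": 0.011,"dy": 0,"dz": 0.0017,"rx": 0,"ry": 0,"rz": 0,"claw": 0.4},{"dx": 0.01,"dy": 0,"dz": 0.0015,"rx": 0,"ry": 0,"rz": 0,"claw": 0.4},{"dx": 0.01,"dy": 0,"dz": 0.0015,"rx": 0,"ry": 0,"rz": 0,"claw": 0.4}])

```text
t: 9.85
eef_pos: [625.2, -20.0, 10.8]
tcp_rot: [3.135, -0.149, 1.57]
ft_force: [-0.1, -1.7, 0.0]
opening: 0.301
```

```bash
python3 d.py w10; python3 -c "
from h import *
go(623.5,50,8,np.pi/2,.15)
"
```

```text
t 9.85 pos [625.2 -20.   10.8] rot [ 3.135 -0.149  1.57 ] F [-0.1 -1.7  0. ] op 0.3
shift frac [ 0.0193 -0.044   0.0061] |mm| 38.7 turn frac [-0.1459 -0.0026  0.9881]
per 10mm worldX [0.0124 0.     0.0019] Y [ 0.     -0.0125 -0.    ] Z [ 0.0019  0.     -0.0124]
[281.5 187.5  55.8] [[624.76004088  12.77326076]]
[281.5  15.5  55.5] [[625.01149685  91.5956343 ]]
t 9.9 pos [625.  -19.1  10.7] rot [ 3.136 -0.149  1.57 ] F [0.7 0.3 0.5] op 0.3
shift frac [ 0.0849 -0.002   0.0162] |mm| 69.2 turn frac [ 0.0037  0.0004 -0.0003]
per 10mm worldX [0.     0.0125 0.    ] Y [ 0.0124 -0.      0.0019] Z [ 0.0019  0.     -0.0124]
```

View pics/w10.png

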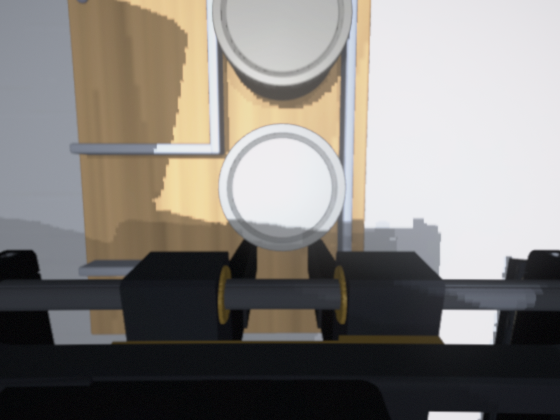

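The tin is centred in the channel at pixel (281,187), y≈13. Continuing.

>>> arm_command(steps=[{"dx": 0.01,"dy": -0.001,"dz": 0.003,"rx": 0.003,"ry": 0,"rz": 0,"claw": 0.4},{"dx": 0.01,"dy": 0,"dz": 0.003,"rx": 0,"ry": 0,"rz": 0,"claw": 0.4},{"dx": 0.01,"dy": 0,"dz": 0.002,"rx": 0,"ry": 0,"rz": 0,"claw": 0.4},{"dx": 0.008,"dy": 0,"dz": 0.0015,"rx": 0,"ry": 0,"rz": 0,"claw": 0.4}])

```text
t: 10.4
eef_pos: [625.2, 12.7, 8.2]
tcp_rot: [3.138, -0.148, 1.57]
ft_force: [-0.6, -6.0, 4.3]
opening: 0.301
```

```bash
python3 d.py w11; python3 -c "
from h import *
go(624,60,8,np.pi/2,.15)
"
```

```text
t 10.4 pos [625.2  12.7   8.2] rot [ 3.138 -0.148  1.57 ] F [-0.6 -6.   4.3] op 0.3
shift frac [-0.0207 -0.0439 -0.003 ] |mm| 38.9 turn frac [-1.467e-01 -4.000e-04  9.886e-01]
per 10mm worldX [0.0124 0.     0.0019] Y [ 0.     -0.0125 -0.    ] Z [ 0.0019  0.     -0.0124]
[281.5 189.5  56.6] [[624.88246646  44.77066031]]
[289.5  56.5  60.1] [[628.67872586 105.66710765]]
[280.5 300.5  63.2] [[624.26475176 -10.59740175]]
t 10.45 pos [625.1  13.4   8.2] rot [ 3.139 -0.148  1.571] F [-0.1 -2.4  3.1] op 0.3
shift frac [ 0.0575 -0.0014  0.0088] |mm| 46.6 turn frac [ 0.0019  0.0013 -0.0001]
per 10mm worldX [0.     0.0125 0.    ] Y [ 0.0124 -0.      0.0019] Z [ 0.0019  0.     -0.0124]
```

View pics/w11.png

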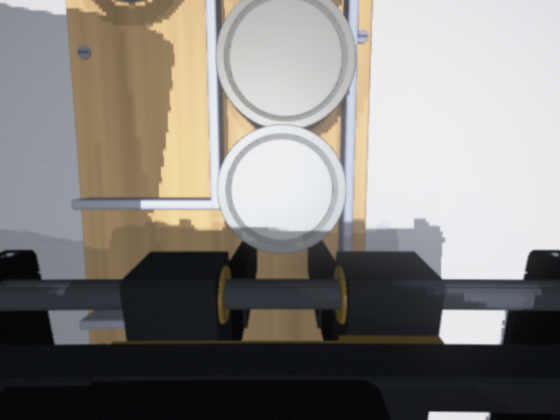

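>>> arm_command(steps=[{"dx": 0.009,"dy": 0,"dz": 0.0014,"rx": 0,"ry": 0,"rz": 0,"claw": 0.4},{"dx": 0.009,"dy": 0,"dz": 0.0014,"rx": 0,"ry": 0,"rz": 0,"claw": 0.4},{"dx": 0.009,"dy": 0,"dz": 0.0014,"rx": 0,"ry": 0,"rz": 0,"claw": 0.4},{"dx": 0.009,"dy": 0,"dz": 0.0014,"rx": 0,"ry": 0,"rz": 0,"claw": 0.4}])

```text
t: 10.95
eef_pos: [624.9, 42.2, 8.1]
tcp_rot: [3.139, -0.146, 1.571]
ft_force: [-0.6, -5.6, 3.9]
opening: 0.3
```

```bash
python3 d.py w12; python3 -c "
from h import *
go(624,60,8,np.pi/2,.15)
from cell import env
for n in('scene','top'):
    p,d=env.read_camera(n);cv2.imwrite('pics/%s12.png'%n,p[:,:,::-1])
"
```

```text
t 10.95 pos [624.9  42.2   8.1] rot [ 3.139 -0.146  1.571] F [-0.6 -5.6  3.9] op 0.3
shift frac [-0.0571 -0.0437 -0.0083] |mm| 57.9 turn frac [-1.461e-01  5.000e-04  9.892e-01]
per 10mm worldX [0.0124 0.     0.0019] Y [ 0.     -0.0125 -0.    ] Z [ 0.0019  0.     -0.0124]
[288.5  59.5  61.3] [[627.96274389 133.89097643]]
[279.5 188.5  64.5] [[623.70554216  74.84495439]]
t 11.0 pos [624.9  43.1   8.1] rot [ 3.139 -0.146  1.571] F [-0.1 -2.7  1.5] op 0.3
shift frac [ 0.0209 -0.0011  0.0033] |mm| 16.9 turn frac [0.0017 0.0023 0.0003]
per 10mm worldX [0.     0.0125 0.    ] Y [ 0.0124 -0.      0.0019] Z [ 0.0019  0.     -0.0124]
```

View pics/w12.png

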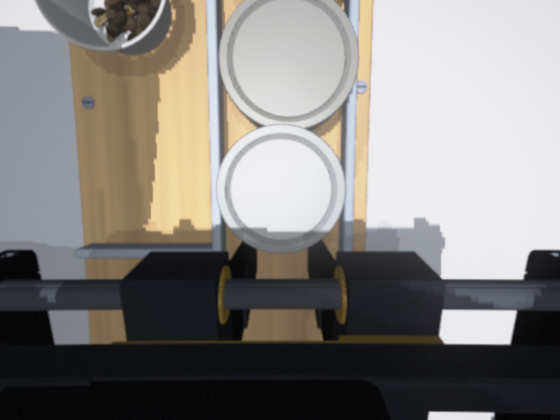

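View pics/scene12.png

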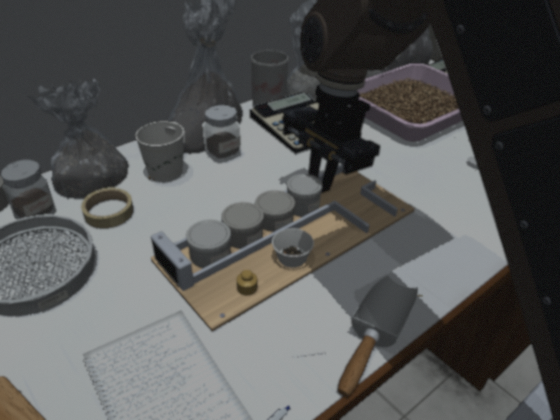

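The train is moving as one. About 19 mm is left, so I'll take smaller steps.

>>> arm_command(steps=[{"dx": 0.009,"dy": 0,"dz": 0.0013,"rx": 0,"ry": 0.001,"rz": 0,"claw": 0.4},{"dx": 0.007,"dy": 0,"dz": 0.001,"rx": 0,"ry": 0.001,"rz": 0,"claw": 0.4},{"dx": 0.005,"dy": 0,"dz": 0.0008,"rx": 0,"ry": 0,"rz": 0,"claw": 0.4}])

```text
t: 11.48
eef_pos: [625.0, 59.7, 7.9]
tcp_rot: [3.139, -0.15, 1.57]
ft_force: [-0.2, -4.4, 2.4]
opening: 0.3
```

>>> arm_command(steps=[{"dx": 0.004,"dy": 0,"dz": 0.0006,"rx": 0,"ry": 0,"rz": 0,"claw": 0.4}])

```text
t: 11.6
eef_pos: [625.0, 63.1, 7.9]
tcp_rot: [3.139, -0.15, 1.57]
ft_force: [-0.8, -4.1, 2.1]
opening: 0.304
```

>>> arm_command(steps=[{"dx": 0.004,"dy": 0,"dz": 0.0006,"rx": 0,"ry": 0,"rz": 0,"claw": 0.4}])

```text
t: 11.72
eef_pos: [625.2, 65.6, 7.9]
tcp_rot: [3.138, -0.148, 1.571]
ft_force: [-0.7, -20.9, 3.8]
opening: 0.301
```

The force jumped to 21 N at TCP y≈65, so the train is at the stop. Retracting straight back, then up.

>>> arm_command(steps=[{"dx": 0,"dy": 0,"dz": 0,"rx": 0,"ry": 0,"rz": 0,"claw": 0.4},{"dx": -0.01,"dy": 0,"dz": -0.0015,"rx": 0,"ry": 0,"rz": 0,"claw": 0.4},{"dx": -0.025,"dy": 0,"dz": -0.004,"rx": 0,"ry": 0,"rz": 0,"claw": 0.4},{"dx": -0.05,"dy": 0,"dz": -0.008,"rx": 0,"ry": 0,"rz": 0,"claw": 0.4},{"dx": -0.02,"dy": 0,"dz": -0.06,"rx": 0,"ry": 0,"rz": 0,"claw": 0.4},{"dx": -0.04,"dy": 0,"dz": -0.06,"rx": 0,"ry": 0,"rz": 0,"claw": 0.4},{"dx": -0.06,"dy": 0,"dz": -0.04,"rx": 0,"ry": 0,"rz": 0,"claw": 0.4},{"dx": -0.07,"dy": 0,"dz": 0,"rx": 0,"ry": 0,"rz": 0,"claw": 0.4},{"dx": -0.03,"dy": 0,"dz": 0,"rx": 0,"ry": 0,"rz": 0,"claw": 0.4},{"dx": 0,"dy": 0,"dz": 0,"rx": 0,"ry": 0,"rz": 0,"claw": 0.4}])

```text
t: 12.98
eef_pos: [622.6, -209.5, 111.1]
tcp_rot: [3.141, -0.15, 1.569]
ft_force: [0.7, 0.7, -0.4]
opening: 0.299
```

Run:
```python
from h import *
from cell import env
print(env.state()['t'],env.state()['eef_pos'])
c=env.get_calibration('top')
p,d=env.read_camera('top')
q,_=env.read_camera('scene')
crop=cv2.convertScaleAbs(cv2.resize(p[150:280,140:400,::-1],None,fx=3,fy=3,interpolation=cv2.INTER_CUBIC),alpha=1.6)
s=cv2.resize(q[130:320,130:450,::-1],None,fx=1.5,fy=1.5)
cv2.imwrite('pics/top13.png',crop);cv2.imwrite('pics/s13.png',s)
up=cv2.resize(cv2.cvtColor(p,cv2.COLOR_RGB2GRAY),None,fx=3,fy=3,interpolation=cv2.INTER_CUBIC)
C=cv2.HoughCircles(up,cv2.HOUGH_GRADIENT,1,60,param1=100,param2=25,minRadius=40,maxRadius=62)
for a in C[0]:
    x,y,rr=a/3
    if 150<x<390 and 165<y<275: print(x,y,rr,plane(c,[x-1/3,y-1/3],58),plane(c,[x-1/3,y-1/3],64))
```

```text
12.975 [ 622.64857501 -209.48293182  111.10928385]
222.16667 189.16667 18.266666 [[627.59171999 229.30922258]] [[626.20758016 228.45472355]]
258.83334 191.5 18.233334 [[625.74420123 159.2391663 ]] [[624.37370372 158.90207362]]
248.16667 240.16667 16.666666 [[532.24217123 174.60617024]] [[531.56210479 174.15560561]]
185.5 190.16667 18.266666 [[622.95159195 299.41149397]] [[621.60171542 298.03935072]]
292.5 193.5 16.066668 [[624.35351415  95.18764286]] [[622.99328565  95.3235149 ]]
```

View pics/top13.png

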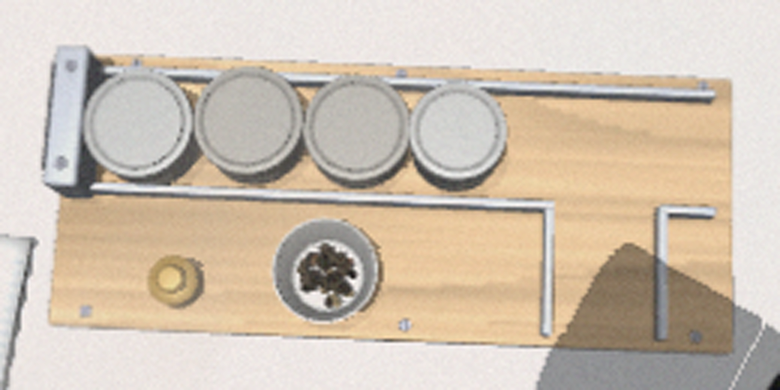

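View pics/s13.png

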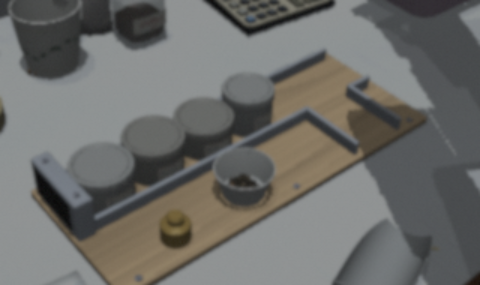

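The top view shows all four tins in contact, at crop pixels (138,122), (248,124), (357,130) and (459,133). The first is against the stop, and the cup and weight have not moved. Handing in.

```bash
python3 -c "
from cell import env
print(env.job_done()); print(env.state()['t'])"
```

```text
the job is handed in; nothing more can be done
None
the job is handed in; nothing more can be done
```

I pushed the narrow tin out of the side chute into the channel, then pushed all four tins along as one train to the stop, and handed the job in at about 13 s. No verdict is reported.

**Push:** The push force was about 2 N in the chute and 4 to 6 N for the train. It rose to 21 N when the first tin reached the stop, and I then retracted clear behind the row.

**Last checks (top camera):**
- **Tin positions:** The narrow tin's centre is at about track y −39 mm (limit −47), or about 239 mm from the stop's face. It is within about 2 mm of the channel's centre line. The other three stand at spacings of about 70 mm, with the first touching the stop.
- **Standing tins and loose items:** All tins stand upright, and the cup and brass weight show no visible shift.

**What disagreed:**
- **Fingertip length:** The real fingertips end about 30 mm short of the reported TCP. My first pass in the chute therefore went over the narrow tin without touching it. I confirmed the offset with the wrist and scene depth and lowered the tool to suit.
- **Channel centre:** The top and wrist cameras differed by about 2 mm on the channel's centre line, which is within their calibration.
- **Circle fits:** In the top view the fitted tin centres scatter by up to about 5 mm across the channel. The rails and the image show the tins are centred.

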